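# Start the backup in the desk drawer

## Task

Start a backup with the things in the open desk drawer by pressing with the fingertips only, picking nothing up: first switch the black hub on by pressing the raised red end of its rocker fully down, then push the blue stick that stands in the white card reader fully home, and then press the green button on the grey dock all the way down, keep it down for two seconds and let it come up again. Keep to that order, and do not lift or shift the three devices or disturb the other things in the drawer.

Things in the scene. Friction and masses are not known exactly. Their poses are not given: they have to be found in the camera images.
- hub: Black hub, a loose rubber-footed block, 0.6 kg, 70 mm (its x) by 100 mm (its y) by 30 mm high, on the drawer floor, which is 8 mm above the desk top; origin at the centre of its underside, z up. On top is a V-shaped rocker, 24 mm wide, 52 mm long along the hub's y, pivot 10 mm along +x from the centre, 36 mm above the underside.
- rocker (a joint): Angle of the hub's rocker, rad: 0 = off (red half, on the hub's +y side, raised by 0.4 rad; dark grey half level), 0.4 = on (red half pressed down level, its top 39 mm above the hub's underside, grey half raised). Starts at 0 to 0.05. It stays where it is left; about 2 N at the raised half moves it.
- rocker_press (a point): Middle of the top of the red half of the rocker, 16 mm along it from the pivot; the place to press. Moves with the rocker, about 6 mm down from off to on.
- reader: White card reader block, loose, 0.6 kg, 70 mm (x) by 100 mm (y) by 34 mm high; origin at the centre of its underside, z up. A blue stick stands upright in the port at the middle of its top.
- stick (a joint): How far the blue stick is pushed into the reader, m: 0 to 0.003 at the start, 0.010 = fully home (its top still stands 18 mm above the reader's top). It slides straight down against about 3 N of friction and stays where it is left; it cannot be pulled out.
- stick_top (a point): Centre of the top face of the translucent blue plastic stick (20 mm along the reader's y, 9 mm along its x); up to 28 mm above the reader's top at the start. Moves with the stick.
- dock: Grey backup-drive dock, loose, 0.6 kg, 70 mm (x) by 100 mm (y) by 30 mm high; origin at the centre of its underside, z up. A round green button in a black housing is on its top, 10 mm from the centre along its -y.
- copy_button (a joint): How far the green button is pressed, m: 0 = up, 0.006 = fully down. A spring brings it up again; fully down takes 5 N.
- copy_button_top (a point): Centre of the top of the green button, 28 mm across. Moves with the button.
- flash_drive: Loose bystander, to be left alone: chrome flash drive, 38 x 13 x 7 mm, with a thin 22 mm keyring at its +x end. Origin at the middle of its underside.
- paperweight: Loose bystander, to be left alone: squat pale blue-green glass paperweight, 58 mm across, 28 mm high. Origin at the middle of its underside.
- tape_roll: Loose bystander, to be left alone: orange roll of tape lying flat, 52 mm across, 18 mm high. Origin at the middle of its underside.
- eraser: Loose bystander, to be left alone: white eraser with a blue sleeve, 18 x 42 x 12 mm. Origin at the middle of its underside.
- card_case: Loose bystander, to be left alone: yellow memory-card case, 34 x 40 x 10 mm. Origin at the middle of its underside.
- sharpener: Loose bystander, to be left alone: small metal pencil sharpener, 18 x 28 x 14 mm. Origin at the middle of its underside.
There are look-alikes about, which are no part of the job. Leave any purple look-alike of the dock alone. Leave any pink look-alike of the hub alone.

How it is judged:
By the outcome, as a careful person would: the job done as asked, in the order asked, and still so for the second after the job is handed in, with the robot touching nothing.
It also fails if it takes over 51 s, if anything falls off the work surface, if the arm or the gripper's body presses on something with over 40 N, if the wrist force passes 120 N, or if a joint passes its speed limit or range.

## Robot

A 6-joint arm with a two-finger parallel gripper is mounted at the origin on the work surface. World frame = base frame: x ahead of the robot, y to its left, z up, the work surface at z = 0. Lengths are in mm, angles in rad, forces in N, time in s.
With the tool pointing down it reaches from about 275 to 1000 mm from the base axis. Payload 8.4 kg.
Tool frame: the origin (TCP) lies between the finger pads; the fingertips stand r.nose_length ahead of it and the grasp point (between the pads) lies 8 mm behind it (r.nose_length is the distance from the TCP to the fingertips, in mm); y points along the fingers, x is the direction in which the jaws open and shut, and the axes are right-handed (so a half turn about y gives the same grasp; the last joint's range is limited). The gripper opens to 85 mm and grips with 20 to 120 N. Pads are 22 mm wide; open, the fingers measure 114 mm over their backs; the gripper's body (76 mm by 85 mm) begins 54 mm behind the grasp point. The pads swing forward as they close: fully open they stand 13 mm farther back than shut.
Start: joints at [-0.002, 0.353, 1.633, -0, 1.155, -0.002], TCP at [625.002, -0, 242.281] pointing down, gripper open.
Joint ranges: [-2.63, 2.63], [-0.92, 2.1], [0.06, 2.66], [-1.3, 4.44], [0, 2.69], [-3.02, 3.02]. Speed limits (rad/s): [2.22, 2.22, 2.79, 3.14, 3.14, 3.14].

## Interface

Orientations are given as [roll, pitch, yaw] about the fixed x, y, z axes, in that order (R = Rz(yaw) Ry(pitch) Rx(roll)).
In Python, from rig import r, cams, order gives the robot as it stands. The module is installed in compiled form; this text tells all that it offers.
- The arm moves only by the shell command python3 -m crank 'ROWS' [FORCE]. ROWS is JSON, a list of rows, each a list of 7 numbers: the turn, a rotation vector about the tool's x, y, z in degrees, then the shift along the tool's x, y, z in cm, then the opening, from -1 (shut) to 1 (fully open). A call has exactly 10 rows; each row shifts and turns the pose as measured when the row begins, along the tool's axes as they then stand; what a row does not reach is not made up. A row lasts 1/12 s, in which the tool goes at most 41.7 mm and 7.16 degrees, less where a joint would pass 70% of its speed; a pose out of reach is approached as far as the arm can. A call with a gripper value outside its range is refused whole. The fingers move at their own pace and stop on an object; FORCE is the grip in N (left out, the last holds). Time passes only in rows, so rows that do not move let the fingers close, or fill a call up. It gives the time, the measured TCP pose, the force and the opening at its end, in the units of the state.
- r.sense(): the state, without advancing time (a new reading comes with each control period).
- cams.grab_frame(name): name is "scene" or "side" or "wrist"; returns the picture (420x560x3 uint8, blue, green, red); there is no depth.
- cams.camera_info(name): a dict with "intrinsics" (3x3 intrinsics, pixels), "k1" (the pictures are not rectified: a ray, as slopes to the right and down, at radius r is drawn at 1 + k1 r^2 times it, then the intrinsics apply), "view" (4x4, takes a point from world to camera coordinates); the wrist camera has in their place "hand_eye" (4x4, takes a point from camera to tool coordinates, whose origin is the TCP and whose axes are the tool frame's). Camera axes: x right, y up, looking along -z (the intrinsics and any distortion apply to the point x, -y, -z); pixel columns grow to the right and rows downward; lengths in mm; the calibration is good to about 2 mm. A picture is of the moment at which its call begins: read the wrist's pose just before it. camera_info takes no time and is no camera call.
- order.sign_off(): hands the job in, once; it reports no verdict.
The state is a dict: "clock": time; "qpos": joint angles; "qvel": joint speeds; "joint_efforts": joint torques, N m; "eef_pos": TCP position; "tcp_rot": TCP orientation; "contact_force": force on the tool from outside, world axes, zero at the start; "wrist_torque": the same for the moment, N m; "opening": opening from 0.0 (shut) to 1.0 (fully open).
Only numpy, scipy, OpenCV 4.12 (cv2) and the standard library are available. Lean on these libraries where they do the work, as an engineer would, in place of code of your own. Each camera call takes 0.05 s, during which the arm holds its last target.

## Working session

There is one attempt and no reset: what is moved stays moved. The work goes in short steps, Python scripts to look and compute and a shell command to move; the robot and the scene stay as the last step left them, time stands still between calls to the robot, and variables do not carry over. Pictures are saved under pics/ and viewed, and the job is handed in when it is done.

```bash
mkdir -p pics; ls
python3 - <<'E'
from rig import r,cams,order
import cv2
s=r.sense();print({k:s[k] for k in ['clock','eef_pos','tcp_rot','opening','contact_force']},r.nose_length)
for n in ['scene','side','wrist']:
    cv2.imwrite(f'pics/{n}0.png',cams.grab_frame(n)); print(n,cams.camera_info(n))
E
```

```text
pics
{'clock': 0.0, 'eef_pos': array([ 6.24508056e+02, -4.86184976e-03,  2.41529957e+02]), 'tcp_rot': array([-1.57078393e+00,  1.49038158e-03, -4.32508828e-05]), 'opening': 0.9938447606411771, 'contact_force': array([-0.5450392 , -0.6695527 , -0.52904401])} 11.0
scene {'intrinsics': array([[431.15917121,   0.        , 277.49360611],
       [  0.        , 431.15917121, 208.42529404],
       [  0.        ,   0.        ,   1.        ]]), 'k1': -0.06387877488013619, 'view': array([[ 7.51586477e-01,  6.59584541e-01,  8.12405918e-03,
        -3.27442333e+02],
       [-4.82615783e-01,  5.41454180e-01,  6.88410762e-01,
         1.67279374e+02],
       [ 4.49666291e-01, -5.21321019e-01,  7.25275549e-01,
        -1.12612847e+03],
       [ 0.00000000e+00,  0.00000000e+00,  0.00000000e+00,
         1.00000000e+00]])}
side {'intrinsics': array([[522.13508149,   0.        , 280.10896597],
       [  0.        , 522.13508149, 215.02991967],
       [  0.        ,   0.        ,   1.        ]]), 'k1': -0.00918081670134126, 'view': array([[ 9.70798851e-01, -2.39375395e-01,  1.57800670e-02,
        -4.33628062e+02],
       [ 1.59110257e-01,  6.91716466e-01,  7.04423351e-01,
        -1.24957508e+02],
       [-1.79536950e-01, -6.81342609e-01,  7.09604631e-01,
        -1.12426974e+03],
       [ 0.00000000e+00,  0.00000000e+00,  0.00000000e+00,
         1.00000000e+00]])}
wrist {'intrinsics': array([[314.62740369,   0.        , 280.37610602],
       [  0.        , 314.62740369, 205.24291679],
       [  0.        ,   0.        ,   1.        ]]), 'k1': -0.02738814113212142, 'hand_eye': array([[ 9.99999312e-01, -7.23064178e-04,  9.24121448e-04,
        -1.81287828e+00],
       [ 1.09756478e-03,  2.97900340e-01, -9.54596345e-01,
        -1.31304735e+02],
       [ 4.14938328e-04,  9.54596703e-01,  2.97900929e-01,
         7.59901786e+01],
       [ 0.00000000e+00,  0.00000000e+00,  0.00000000e+00,
         1.00000000e+00]])}
```

View pics/scene0.png

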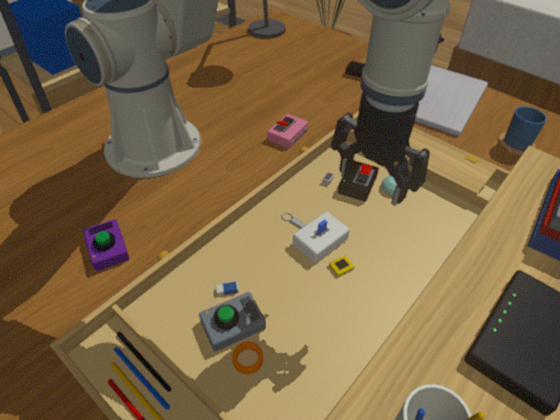

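View pics/side0.png

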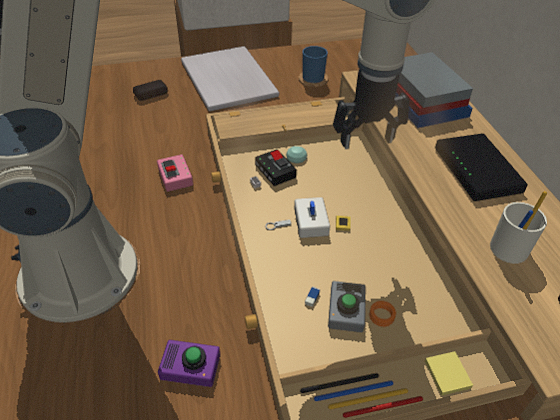

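View pics/wrist0.png

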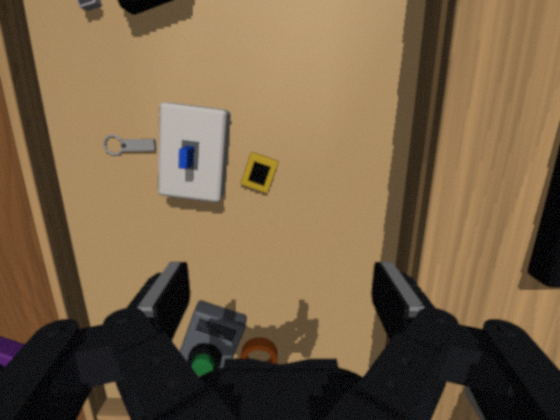

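The black hub with the red rocker is at scene (360,178) and side (277,167). The pink look-alike, at scene (288,130), is outside the drawer. The grey dock with the green button is at scene (230,320), and the purple look-alike is at (105,243), also outside. The black, white and grey devices in the drawer fit the description. I'll confirm that in enlarged crops.

```bash
cat > h.py <<'E'
import numpy as np,cv2
from rig import r,cams,order
from scipy.spatial.transform import Rotation as R
def ray(n,uv,pose=None):
    i=cams.camera_info(n);K=i['intrinsics']
    d=np.array([i['k1'],0,0,0,0],float)
    p=cv2.undistortPoints(np.array([[uv]],float),K,d)[0,0]
    c=np.array([p[0],-p[1],-1.])
    if n=='wrist':
        T=np.eye(4);T[:3,:3]=R.from_euler('xyz',pose[1]).as_matrix();T[:3,3]=pose[0];M=T@i['hand_eye']
    else: M=np.linalg.inv(i['view'])
    v=M[:3,:3]@c
    return M[:3,3],v/np.linalg.norm(v)
def atz(n,uv,z,pose=None):
    o,v=ray(n,uv,pose);return o+v*(z-o[2])/v[2]
def tri(rays):
    A=0;b=0
    for o,v in rays:
        P=np.eye(3)-np.outer(v,v);A=A+P;b=b+P@o
    x=np.linalg.solve(A,b)
    return x,[np.linalg.norm((np.eye(3)-np.outer(v,v))@(x-o)) for o,v in rays]
def proj(n,p,pose=None):
    i=cams.camera_info(n)
    if n=='wrist':
        T=np.eye(4);T[:3,:3]=R.from_euler('xyz',pose[1]).as_matrix();T[:3,3]=pose[0];V=np.linalg.inv(T@i['hand_eye'])
    else: V=i['view']
    q=V[:3,:3]@np.asarray(p)+V[:3,3];a=np.array([q[0],-q[1]])/-q[2]
    a=a*(1+i['k1']*(a@a));K=i['intrinsics'];return a*[K[0,0],K[1,1]]+K[:2,2]
E
python3 - <<'E'
import cv2,numpy as np
def crop(f,x,y,w,h,k):
    im=cv2.imread(f'pics/{f}0.png')[y:y+h,x:x+w];return cv2.resize(im,(w*k,h*k),interpolation=cv2.INTER_CUBIC)
a=np.hstack([crop('scene',335,150,65,65,6),crop('side',245,135,65,65,6)])
b=np.hstack([crop('scene',285,205,80,70,5),crop('side',270,185,80,70,5)])
c=np.hstack([crop('scene',190,285,85,75,4),crop('side',310,265,85,75,4),])
cv2.imwrite('pics/c1.png',a);cv2.imwrite('pics/c2.png',b);cv2.imwrite('pics/c3.png',c)
E
```

```text
(no output)
```

View pics/c1.png

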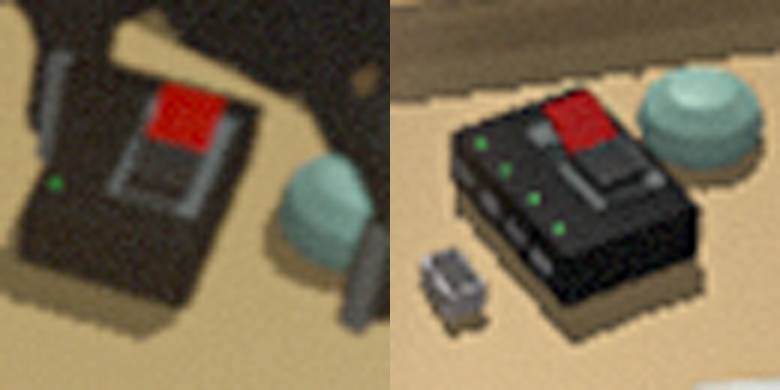

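View pics/c2.png

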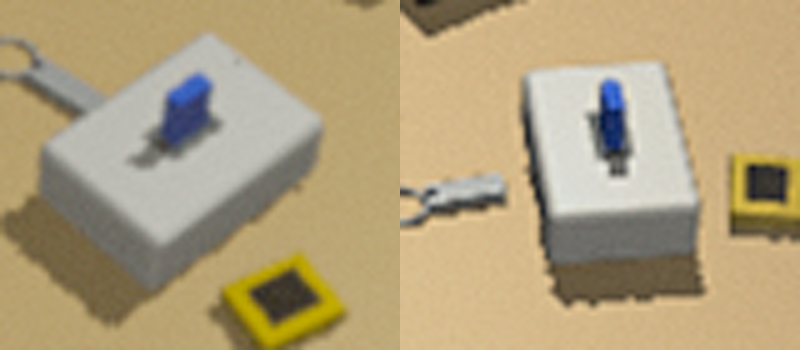

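View pics/c3.png

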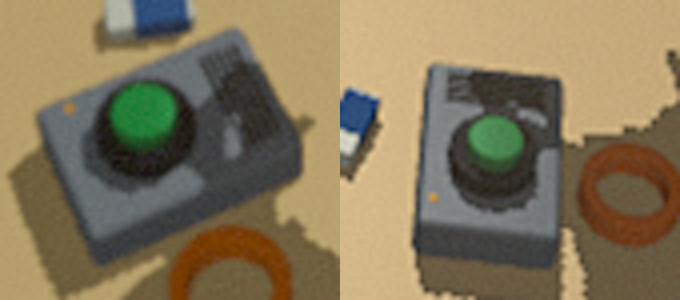

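Run:
```python
from h import *
np.set_printoptions(precision=1,suppress=True)
s=(lambda x,y,k,ox,oy:(x/k+ox,y/k+oy))
A=tri
for nm,a,b in [('red',s(187,117,6,335,150),s(190,121,6,245,135)),('stick',s(192,80,5,285,205),s(212,85,5,270,185)),('btn',s(143,112,4,190,285),s(157,138,4,310,265))]:
    print(nm,a,b,tri([ray('scene',a),ray('side',b)]))
def corners(nm,n,pts,z,k,ox,oy):
    P=np.array([atz(n,s(x,y,k,ox,oy),z)[:2] for x,y in pts]);print(nm,n,P.tolist(),'len',np.linalg.norm(np.diff(P,axis=0),axis=1),'ang',np.degrees(np.arctan2(*np.diff(P,axis=0).T[::-1])))
corners('hub','side',[(65,130),(180,268),(305,205),(198,90)],38,6,245,135)
corners('reader','side',[(125,75),(153,212),(297,205),(262,65)],42,5,270,185)
corners('reader','scene',[(42,150),(160,243),(320,125),(210,37)],42,5,285,205)
corners('dock','side',[(90,65),(78,235),(216,245),(221,75)],38,4,310,265)
corners('dock','scene',[(40,115),(100,240),(300,152),(242,32)],38,4,190,285)
im=cv2.imread('pics/wrist0.png')
```

```text
red (366.1666666666667, 169.5) (276.6666666666667, 155.16666666666666) (array([496.5, 241.7,  46.4]), [np.float64(0.35641230193722434), np.float64(0.3564123019372117)])
stick (323.4, 221.0) (312.4, 202.0) (array([529.4,  30.8,  68.7]), [np.float64(0.7879395829526026), np.float64(0.7879395829525118)])
btn (225.75, 313.0) (349.25, 299.5) (array([ 526.6, -236.6,   56.3]), [np.float64(0.5314333902260342), np.float64(0.5314333902260816)])
hub side [[444.9304736615291, 258.3031432242086], [472.41694478168887, 159.68776885685065], [533.1304024732267, 187.00812226129096], [507.56800498637926, 272.66548815088083]] len [102.4  66.6  89.4] ang [-74.4  24.2 106.6]
reader side [[500.5438955301979, 74.12873881521773], [489.69938882654185, -14.91442711440095], [554.1752001715529, -25.339566653069483], [565.8853274038893, 66.23978258666784]] len [89.7 65.3 92.3] ang [-96.9  -9.2  82.7]
reader scene [[494.7830490896225, -19.59413006950126], [558.8481772757129, -25.266775807402894], [570.7520030185098, 65.53456483796748], [507.98234342362736, 74.99312196382363]] len [64.3 91.6 63.5] ang [ -5.1  82.5 171.4]
dock side [[514.2294196224888, -172.89911039871572], [477.20938040441655, -268.91314520847334], [539.8000782509588, -289.44053827491246], [577.698839251969, -194.34091893679397]] len [102.9  65.9 102.4] ang [-111.1  -18.2   68.3]
dock scene [[485.9563770480218, -261.62570561519806], [547.7870969653861, -284.17899834154684], [582.1098142395485, -199.67467393499544], [522.2690476340207, -172.78253680663022]] len [65.8 91.2 65.6] ang [-20.   67.9 155.8]
```

```bash
python3 -m crank '[[0,0,0,-2.2,0,2.8,-1],[0,0,0,-2.2,0,2.8,-1],[0,0,0,-2.2,0,2.8,-1],[0,0,0,-2.2,0,2.8,-1],[0,0,0,-2.2,0,2.8,-1],[0,0,0,-2,0,3,-1],[0,-5.7,0,0,0,0,-1],[0,-5.7,0,0,0,0,-1],[0,-5.7,0,0,0,0,-1],[0,0,0,0,0,0,-1]]' 20
python3 - <<'E'
from h import *
s=r.sense();print(s['clock'],s['eef_pos'],s['tcp_rot'],s['opening'],s['contact_force'])
cv2.imwrite('pics/w1.png',cams.grab_frame('wrist'))
p=(s['eef_pos'],s['tcp_rot'])
for q in ([494.8,236.4,53],[499,222,44],[489.5,219.4,38]): print(proj('wrist',q,p))
E
```

```text
clock: 0.98
eef_pos: [486.8, 176.5, 238.8]
tcp_rot: [-1.57, 0.004, 0.307]
contact_force: [0.5, 1.0, 0.2]
opening: -0.001
0.9833 [486.79714544 176.45675433 238.81980277] [-1.5703449   0.00443619  0.30717637] -0.0009207250129476765 [0.4506767  0.99797549 0.16004994]
[309.49495041 130.65931215]
[308.03052898 144.99560155]
[298.15356297 143.94186176]
```

View pics/w1.png

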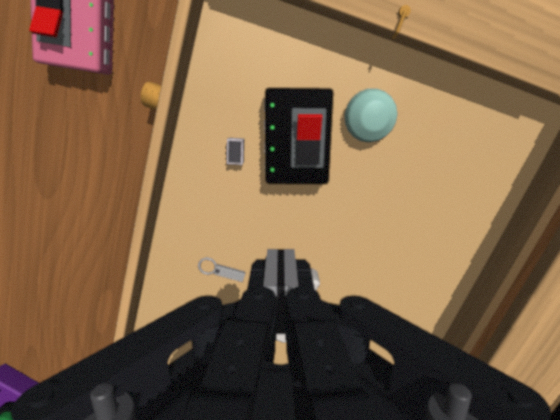

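Wrist image: the hub is at (298,136), square with the image. The red half is at about (309,127), the fingertips at (281,250), and the paperweight at (371,115). The pink look-alike is outside the drawer at (72,30).

Run:
```python
from h import *
im=cv2.imread('pics/w1.png')[75:195,230:400]
cv2.imwrite('pics/w1c.png',cv2.resize(im,None,fx=4.5,fy=4.5,interpolation=cv2.INTER_CUBIC))
```

```text
(no output)
```

View pics/w1c.png

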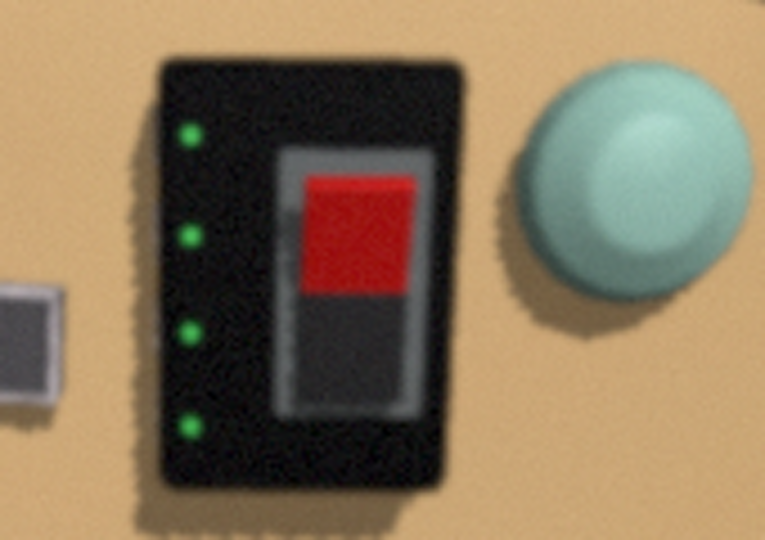

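Run:
```python
from h import *
np.set_printoptions(precision=1,suppress=True)
s=r.sense();p=(s['eef_pos'],s['tcp_rot'])
f=lambda x,y,z:atz('wrist',(x/4.5+230,y/4.5+75),z,p)
c=np.array([f(*q,38) for q in [(162,60),(462,62),(443,490),(165,490)]]);print(c,c.mean(0))
d=np.diff(c,axis=0);print(np.linalg.norm(d,axis=1),np.degrees(np.arctan2(d[:,1],d[:,0])))
yaw=p[1][2]; ux=np.array([np.cos(yaw),np.sin(yaw)]);uy=np.array([-ux[1],ux[0]])
o=c.mean(0)[:2];piv=o+10*ux
print('piv from hub',piv,'press',piv+14.7*uy,'deg',np.degrees(yaw))
print('pivot seen',f(352,294,46.5),'red mid seen',f(356,243,53), 'far end',f(360,185,56))
t=piv+17*uy-s['eef_pos'][:2];print('move tool x,z',t@ux,t@uy,'z',s['eef_pos'][2]-11)
```

```text
[[442.2 261.8  38. ]
 [505.6 281.1  38. ]
 [534.5 188.4  38. ]
 [470.6 168.5  38. ]] [488.2 225.   38. ]
[66.3 97.1 66.9] [  17.   -72.7 -162.6]
piv from hub [497.8 227.9] press [493.4 242. ] deg 17.261315440977143
pivot seen [497.7 226.5  46.5] red mid seen [494.3 237.6  53. ] far end [491.  249.5  56. ]
move tool x,z 25.723132591700203 63.038787577311155 z 227.78740971979875
```

```bash
python3 -m crank '[[0,0,0,1.2,0,3,-1],[0,0,0,1.2,0,3,-1],[0,0,0,0,3,0,-1],[0,0,0,0,3,0,-1],[0,0,0,0,3,0,-1],[0,0,0,0,2.5,0,-1],[0,0,0,0,1.5,0,-1],[0,0,0,0,0.7,0,-1],[0,0,0,0,0,0,-1],[0,0,0,0,0,0,-1]]'
python3 - <<'E'
from h import *
s=r.sense();print(s['clock'],s['eef_pos'],s['tcp_rot'],s['opening'],s['contact_force'])
p=(s['eef_pos'],s['tcp_rot'])
M=R.from_euler('xyz',p[1]).as_matrix();d=np.array([493.6,241,47+11])-p[0];print('tool move to final',M.T@d)
a=cams.grab_frame('wrist');b=cams.grab_frame('scene');c=cams.grab_frame('side')
tip=p[0]+M@[0,11,0];print([proj(n,tip,p) for n in('scene','side','wrist')])
z=lambda i,x,y,w,h,k:cv2.resize(i[y:y+h,x:x+w],(w*k,h*k),interpolation=cv2.INTER_CUBIC)
cv2.imwrite('pics/a2.png',np.hstack([z(b,320,100,100,120,4),z(c,230,80,100,120,4)]));cv2.imwrite('pics/w2.png',a)
E
```

```text
clock: 1.87
eef_pos: [495.7, 242.4, 97.4]
tcp_rot: [-1.57, -0.0, 0.259]
contact_force: [0.6, -0.5, -0.3]
opening: -0.001
1.8667 [495.74636513 242.40835466  97.37565052] [-1.57006423e+00 -3.35556968e-04  2.59394972e-01] -0.0011750850282591244 [ 0.5631242  -0.49561152 -0.2969617 ]
tool move to final [-2.44900893 39.37422689 -0.83953096]
[array([368.88468594, 155.68163501]), array([276.53305648, 142.7172622 ]), array([284.16475366, 265.96147639])]
```

View pics/a2.png

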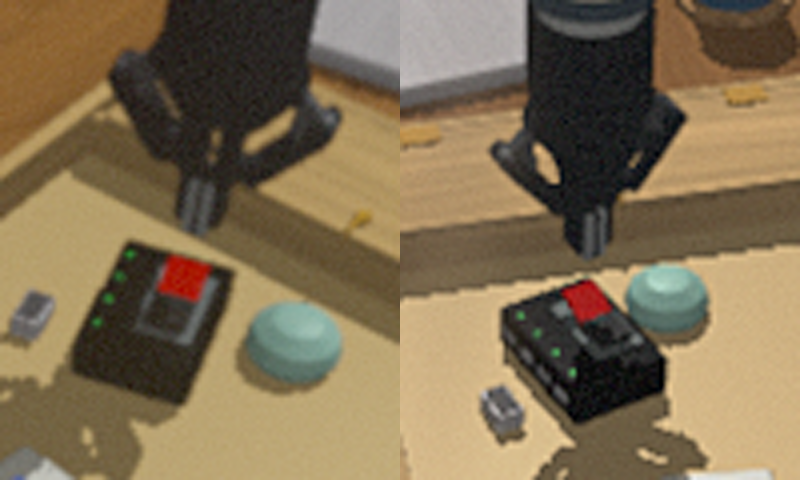

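View pics/w2.png

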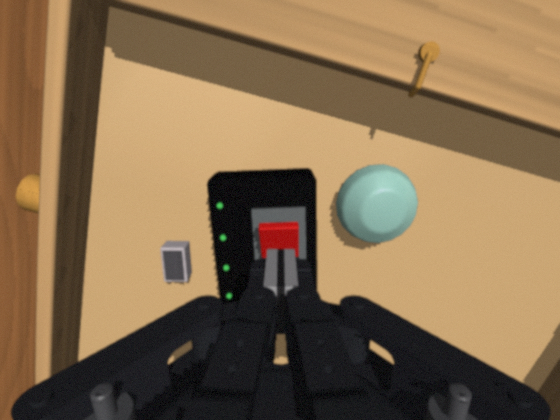

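Both views show the fingertips above the red half. In the wrist image the red half spans x 259–299 with its far edge at row 223. I'll check the far edge numerically, then descend.

Run:
```python
from h import *
s=r.sense();p=(s['eef_pos'],s['tcp_rot']);M=R.from_euler('xyz',p[1]).as_matrix()
for uv,z in [((279,223),55),((279,223),57),((259,232),55),((299,232),55),((211,175),38),((313,170),38)]: 
    w=atz('wrist',uv,z,p);print(uv,z,w.round(1),(M.T@(w-p[0])).round(1))
```

```text
(279, 223) 55 [491.  252.8  55. ] [-2.8 43.5 11. ]
(279, 223) 57 [490.8 253.5  57. ] [-2.8 41.5 11.7]
(259, 232) 55 [480.9 244.2  55. ] [-14.7  43.4   5.2]
(299, 232) 55 [504.  250.3  55. ] [ 9.2 43.5  5.2]
(211, 175) 38 [443.6 266.4  38. ] [-45.   60.4  36.3]
(313, 170) 38 [503.9 285.8  38. ] [18.2 60.5 39.5]
```

```bash
python3 -m crank '[[0,-2.5,0,-0.25,0.5,0.1,-1],[0,0,0,0,0.7,0,-1],[0,0,0,0,0.7,0,-1],[0,0,0,0,0.3,0,-1],[0,0,0,0,0.3,0,-1],[0,0,0,0,0.3,0,-1],[0,0,0,0,0.2,0,-1],[0,0,0,0,0.2,0,-1],[0,0,0,0,0.2,0,-1],[0,0,0,0,0,0,-1]]'
```

```text
clock: 2.85
eef_pos: [497.7, 244.9, 66.6]
tcp_rot: [-1.568, -0.012, 0.299]
contact_force: [-1.0, 0.4, 1.0]
opening: 0.004
```

```bash
python3 -m crank '[[0,0,0,0,-0.4,0,-1],[0,0,0,0,-0.2,0,-1],[0,0,0,-0.4,0,-0.2,-1],[0,0,0,-0.2,0,-0.1,-1],[0,0,0,0,0,0,-1],[0,0,0,0,0,0,-1],[0,0,0,0,0,0,-1],[0,0,0,0,0,0,-1],[0,0,0,0,0,0,-1],[0,0,0,0,0,0,-1]]'
python3 - <<'E'
from h import *
for i in range(2):
    s=r.sense();print(s['clock'],s['eef_pos'],s['tcp_rot'],s['contact_force'])
    a=cams.grab_frame('wrist')
p=(s['eef_pos'],s['tcp_rot']);M=R.from_euler('xyz',p[1]).as_matrix();print(M.T@(np.array([493.6,241,58])-p[0]))
cv2.imwrite('pics/w3.png',cv2.resize(a[140:300,170:400],None,fx=3,fy=3))
E
```

```text
clock: 3.68
eef_pos: [492.3, 239.5, 73.7]
tcp_rot: [-1.568, -0.012, 0.299]
contact_force: [0.3, 0.1, 0.1]
opening: 0.001
3.6833 [492.2588231  239.52134204  73.70993673] [-1.56825738 -0.01236793  0.29915631] [0.32500737 0.125064   0.12050623]
3.7333 [492.2723464  239.53353096  73.70399876] [-1.5682827  -0.01235843  0.29919834] [-0.10200346  0.1457686   0.24354662]
[ 1.50671632 15.72630873  0.97045977]
```

View pics/w3.png

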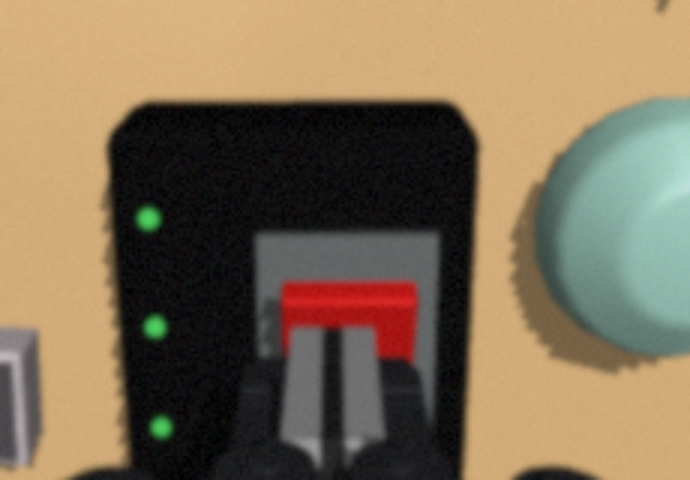

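The tips are over the red half, about 3 mm left of its middle, and the rest of the hub is clear of them. I'll shift by that amount and press down slowly.

```bash
python3 -m crank '[[0,0,0,0.2,0.2,0.1,-1],[0,0,0,0,0.2,0,-1],[0,0,0,0,0.2,0,-1],[0,0,0,0,0.15,0,-1],[0,0,0,0,0.15,0,-1],[0,0,0,0,0.15,0,-1],[0,0,0,0,0.1,0,-1],[0,0,0,0,0.1,0,-1],[0,0,0,0,0.1,0,-1],[0,0,0,0,0.1,0,-1]]'
```

```text
clock: 4.62
eef_pos: [494.6, 242.1, 58.0]
tcp_rot: [-1.567, -0.013, 0.299]
contact_force: [-0.6, 0.6, 7.8]
opening: -0.001
```

```bash
python3 -m crank '[[0,0,0,0,0.1,0,-1],[0,0,0,0,0.1,0,-1],[0,0,0,0,0.1,0,-1],[0,0,0,0,0,0,-1],[0,0,0,0,0,0,-1],[0,0,0,0,0,0,-1],[0,0,0,0,0,0,-1],[0,0,0,0,0,0,-1],[0,0,0,0,0,0,-1],[0,0,0,0,0,0,-1]]'
```

```text
clock: 5.45
eef_pos: [494.6, 241.8, 58.1]
tcp_rot: [-1.568, -0.013, 0.299]
contact_force: [0.1, 0.1, 4.0]
opening: 0.001
```

The press reached a hard stop at tip z = 47, which is the given "on" height. I'll lift straight up and look.

```bash
python3 -m crank '[[0,0,0,0,-0.5,0,-1],[0,0,0,0,-1,0,-1],[0,0,0,0,-2,0,-1],[0,0,0,0,-2,0,-1],[0,0,0,0,-2,0,-1],[0,0,0,0,-1,-2,-1],[0,0,0,0,0,-3,-1],[0,0,0,0,0,-3,-1],[0,0,0,0,0,-1,-1],[0,0,0,0,0,0,-1]]'
python3 - <<'E'
from h import *
s=r.sense();print(s['eef_pos'],s['tcp_rot'],s['contact_force'])
b=cams.grab_frame('wrist');c=cams.grab_frame('side');cv2.imwrite('pics/w4f.png',b)
z=lambda i,x,y,w,h,k:cv2.resize(i[y:y+h,x:x+w],(w*k,h*k),interpolation=cv2.INTER_CUBIC)
cv2.imwrite('pics/a4.png',np.hstack([z(b,210,80,130,130,3),z(c,230,115,98,98,4)[:390]]))
E
```

```text
clock: 6.28
eef_pos: [521.3, 153.2, 153.3]
tcp_rot: [-1.569, -0.016, 0.303]
contact_force: [0.2, -0.7, 0.8]
opening: -0.003
[521.26390819 153.24051856 153.31550764] [-1.568857   -0.01597032  0.30258548] [ 0.16963838 -0.68328678  0.76776526]
```

View pics/a4.png

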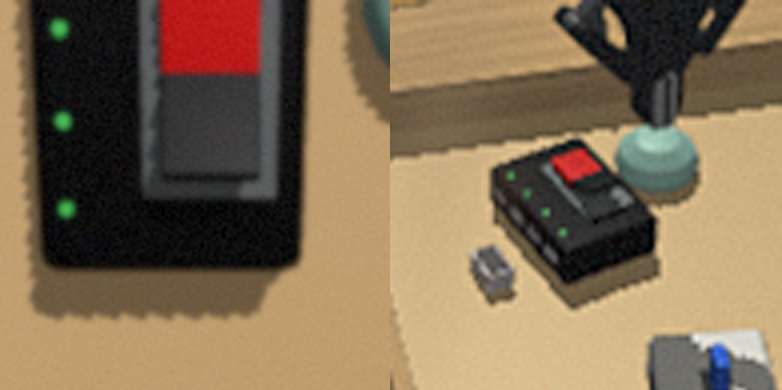

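The hub is on: the red half is level and the grey half raised, and the hub hasn't moved (its left corner is at side (255.5,157.5), (255.8,156.7) before). Next is the stick.

```bash
python3 -m crank '[[0,6.2,0,0,-0.7,0,-1],[0,6.2,0,0,-0.7,0,-1],[0,6.2,0,0,-0.6,0,-1],[0,6.2,0,0,0,0,-1],[0,0,0,0.65,0,-3.7,-1],[0,0,0,0.65,0,-3.7,-1],[0,0,0,0.65,0,-3.7,-1],[0,0,0,0.65,0,-3.5,-1],[0,0,0,0,0,0,-1],[0,0,0,0,0,0,-1]]'
python3 - <<'E'
from h import *
s=r.sense();print(s['eef_pos'],s['tcp_rot'],s['contact_force'])
p=(s['eef_pos'],s['tcp_rot']);print(proj('wrist',[529.4,30.8,69],p))
cv2.imwrite('pics/w5.png',cams.grab_frame('wrist'))
E
```

```text
clock: 7.22
eef_pos: [521.3, 15.4, 171.2]
tcp_rot: [-1.559, -0.008, -0.143]
contact_force: [-0.2, 0.7, -0.4]
opening: 0.002
[521.33620055  15.35837167 171.17780049] [-1.55909368 -0.00761785 -0.14324882] [-0.22690468  0.70453738 -0.41921213]
[289.51802486 189.69811528]
```

View pics/w5.png

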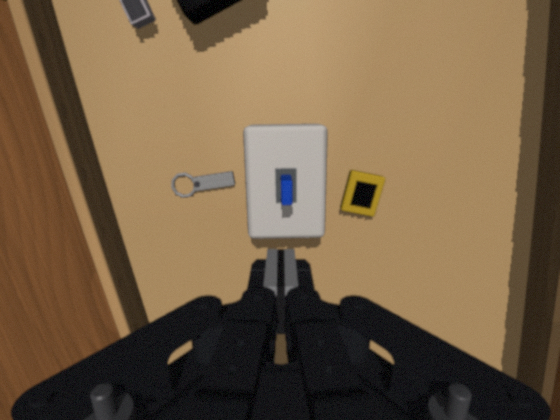

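Run:
```python
from h import *
im=cv2.imread('pics/w5.png')[110:250,230:345]
cv2.imwrite('pics/w5c.png',cv2.resize(im,None,fx=4,fy=4,interpolation=cv2.INTER_CUBIC))
```

```text
(no output)
```

View pics/w5c.png

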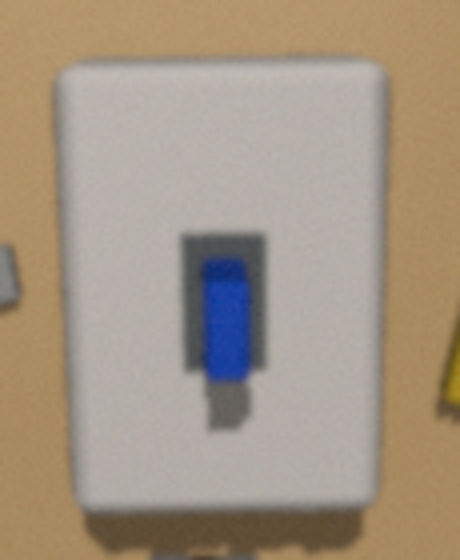

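Run:
```python
from h import *
s=r.sense();p=(s['eef_pos'],s['tcp_rot']);M=R.from_euler('xyz',p[1]).as_matrix()
f=lambda x,y,z:atz('wrist',(x/4+230,y/4+110),z,p)
c=np.array([f(*q,42) for q in [(58,62),(387,62),(376,508),(77,508)]]);print('reader',c.mean(0)); d=np.diff(c,axis=0);print(np.linalg.norm(d,axis=1),np.degrees(np.arctan2(d[:,1],d[:,0])),np.degrees(p[1]))
a=f(224,303,42);b=f(227,330,69);print('port',a,'top',b,'len',np.linalg.norm(f(227,278,69)-f(227,381,69)))
for t in (c.mean(0),a,b): print(M.T@(np.array([t[0],t[1],60+11])-p[0]))
```

```text
reader [527.2227565   29.61137804  42.        ]
[66.43172813 97.00351983 66.90106271] [ -8.13121126 -97.19022258 171.71243619] [-89.34839729  -0.43252068  -8.15227864]
port [526.86020424  28.19363876  42.        ] top [526.9356414  29.1815665  69.       ] len 20.40621799001558
[  3.12700764 100.3208284   13.52912157]
[  2.9691654  100.30309212  12.07440508]
[  2.90374951 100.31384152  13.06298851]
```

```bash
python3 -m crank '[[-0.6,0,0,0.3,0.5,1.1,-1],[0,0,0,0,2,0.1,-1],[0,0,0,0,2,0,-1],[0,0,0,0,1.5,0,-1],[0,0,0,0,0.7,0,-1],[0,0,0,0,0.3,0,-1],[0,0,0,0,0,0,-1],[0,0,0,0,0,0,-1],[0,0,0,0,0,0,-1],[0,0,0,0,0,0,-1]]'
python3 - <<'E'
from h import *
s=r.sense();print(s['eef_pos'],s['tcp_rot'],s['contact_force'])
p=(s['eef_pos'],s['tcp_rot']);M=R.from_euler('xyz',p[1]).as_matrix()
print(M.T@(np.array([527,29.2,60+11])-p[0]))
a=cams.grab_frame('wrist');b=cams.grab_frame('scene');c=cams.grab_frame('side')
z=lambda i,x,y,w,h,k:cv2.resize(i[y:y+h,x:x+w],(w*k,h*k),interpolation=cv2.INTER_CUBIC)
cv2.imwrite('pics/a6.png',np.hstack([z(a,200,120,160,160,3)[:400],z(b,290,180,80,100,4),])[:,:800]);cv2.imwrite('pics/b6.png',z(c,270,130,80,100,5))
E
```

```text
clock: 8.1
eef_pos: [528.1, 39.9, 100.8]
tcp_rot: [-1.568, -0.01, -0.132]
contact_force: [0.6, -0.4, 0.4]
opening: -0.003
[528.1192027   39.85934619 100.84143754] [-1.56770867 -0.01010297 -0.1317242 ] [ 0.63305551 -0.37702728  0.41666044]
[-1.09667541e-02  2.98096264e+01 -1.08060966e+01]
```

View pics/a6.png

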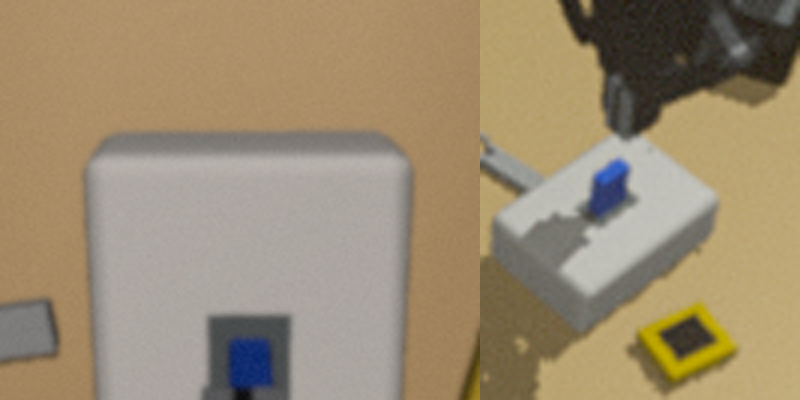

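View pics/b6.png

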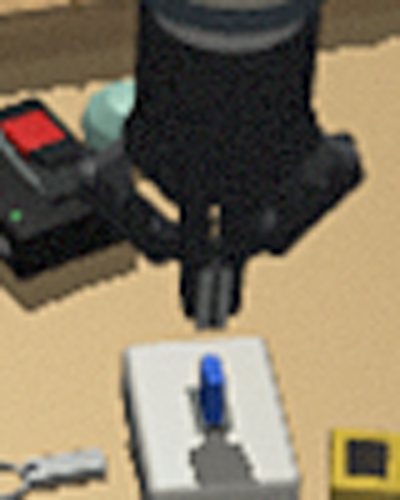

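The tips are about 11 mm too far along +y, so I'll correct that and check before pressing.

```bash
python3 -m crank '[[0,0,0,0,0,-0.6,-1],[0,0,0,0,0,-0.4,-1],[0,0,0,0,0,0,-1],[0,0,0,0,0,0,-1],[0,0,0,0,0.4,0,-1],[0,0,0,0,0.4,0,-1],[0,0,0,0,0.3,0,-1],[0,0,0,0,0,0,-1],[0,0,0,0,0,0,-1],[0,0,0,0,0,0,-1]]'
python3 - <<'E'
from h import *
s=r.sense();print(s['eef_pos'],s['tcp_rot'],s['contact_force'])
p=(s['eef_pos'],s['tcp_rot']);M=R.from_euler('xyz',p[1]).as_matrix()
print(M.T@(np.array([527,29.2,60+11])-p[0]))
a=cams.grab_frame('wrist');c=cams.grab_frame('side')
z=lambda i,x,y,w,h,k:cv2.resize(i[y:y+h,x:x+w],(w*k,h*k),interpolation=cv2.INTER_CUBIC)
cv2.imwrite('pics/a7.png',np.hstack([z(a,215,170,130,130,3)[:390],z(c,275,155,80,78,5)]))
E
```

```text
clock: 9.08
eef_pos: [526.8, 27.8, 88.8]
tcp_rot: [-1.568, -0.011, -0.134]
contact_force: [-0.2, 0.4, 0.6]
opening: -0.003
[526.79228394  27.75612638  88.81942777] [-1.56768424 -0.01057761 -0.13366933] [-0.20366556  0.40219028  0.60552445]
[-0.1750485  17.82302626  1.40321631]
```

View pics/a7.png

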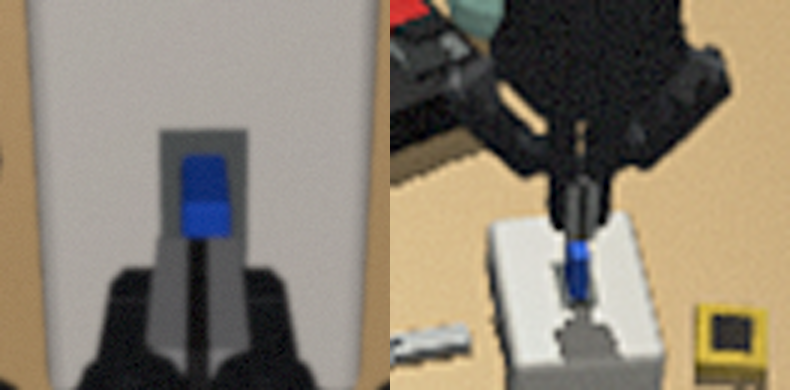

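The tips are directly above the stick in both views, about 1 mm left of its centre. Pressing now.

```bash
python3 -m crank '[[0,0,0,0.1,0.2,0.1,-1],[0,0,0,0,0.2,0,-1],[0,0,0,0,0.2,0,-1],[0,0,0,0,0.2,0,-1],[0,0,0,0,0.2,0,-1],[0,0,0,0,0.15,0,-1],[0,0,0,0,0.15,0,-1],[0,0,0,0,0.15,0,-1],[0,0,0,0,0.1,0,-1],[0,0,0,0,0.1,0,-1]]'
```

```text
clock: 10.02
eef_pos: [529.0, 28.9, 71.8]
tcp_rot: [-1.567, -0.012, -0.133]
contact_force: [-0.7, -0.2, 3.0]
opening: 0.005
```

```bash
python3 -m crank '[[0,0,0,0,0.1,0,-1],[0,0,0,0,0.1,0,-1],[0,0,0,0,0.1,0,-1],[0,0,0,0,0.15,0,-1],[0,0,0,0,0.15,0,-1],[0,0,0,0,0.2,0,-1],[0,0,0,0,0.2,0,-1],[0,0,0,0,0.2,0,-1],[0,0,0,0,0.2,0,-1],[0,0,0,0,0.2,0,-1]]'
```

```text
clock: 10.85
eef_pos: [529.4, 28.9, 70.7]
tcp_rot: [-1.567, -0.013, -0.133]
contact_force: [-10.6, -1.3, 31.6]
opening: 0.001
```

It hit a hard stop at tip z ≈ 60 with force rising to 31 N, so the stick is fully home. Lifting.

```bash
python3 -m crank '[[0,0,0,0,-0.2,0,-1],[0,0,0,0,-0.5,0,-1],[0,0,0,0,-1,0,-1],[0,0,0,0,-2,0,-1],[0,0,0,0,-2,0,-1],[0,0,0,0,-2,0,-1],[0,0,0,0,-1.5,-2,-1],[0,0,0,0,0,-3,-1],[0,0,0,0,0,0,-1],[0,0,0,0,0,0,-1]]'
python3 - <<'E'
from h import *
s=r.sense();print(s['eef_pos'],s['tcp_rot'],s['contact_force'])
a=cams.grab_frame('wrist');c=cams.grab_frame('side');b=cams.grab_frame('scene')
cv2.imwrite('pics/w8.png',a);cv2.imwrite('pics/side8.png',c);cv2.imwrite('pics/scene8.png',b)
z=lambda i,x,y,w,h,k:cv2.resize(i[y:y+h,x:x+w],(w*k,h*k),interpolation=cv2.INTER_CUBIC)
cv2.imwrite('pics/a8.png',np.hstack([z(b,285,205,80,70,5),z(c,270,185,80,70,5)]))
E
```

```text
clock: 11.68
eef_pos: [521.8, -22.0, 171.2]
tcp_rot: [-1.567, -0.015, -0.132]
contact_force: [0.0, 1.0, 0.3]
opening: 0.004
[521.83832526 -21.99609395 171.15118247] [-1.56741445 -0.015334   -0.13168622] [0.01090111 0.97551273 0.28065894]
```

View pics/a8.png

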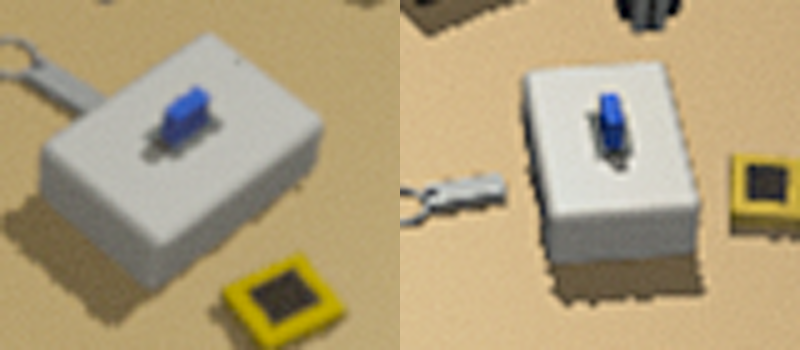

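View pics/w8.png

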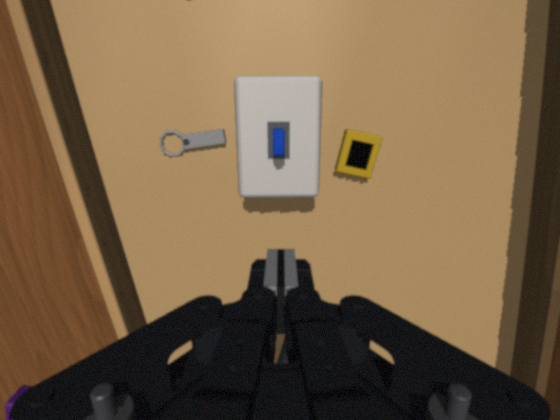

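The stick is home and lower in both views. The reader, flash drive and card case are at the same pixels as before. Next is the dock.

```bash
python3 -m crank '[[0,7,0,0,0,0,-1],[0,7,0,0,0,0,-1],[0,0,0,1.5,0,-3.5,-1],[0,0,0,1.5,0,-3.5,-1],[0,0,0,1.5,0,-3.5,-1],[0,0,0,1.5,0,-3.5,-1],[0,0,0,1.5,0,-3.5,-1],[0,0,0,1.5,0,-3.5,-1],[0,0,0,0,0,0,-1],[0,0,0,0,0,0,-1]]'
python3 - <<'E'
from h import *
s=r.sense();print(s['eef_pos'],s['tcp_rot'],s['contact_force'])
a=cams.grab_frame('wrist');cv2.imwrite('pics/w9.png',a);p=(s['eef_pos'],s['tcp_rot']);print(proj('wrist',[527,-237,56],p))
E
```

```text
clock: 12.67
eef_pos: [526.9, -249.7, 164.1]
tcp_rot: [-1.563, -0.004, -0.378]
contact_force: [-0.6, 1.3, -0.7]
opening: -0.001
[ 526.8523551  -249.66669702  164.06428681] [-1.56330647 -0.00374875 -0.37849298] [-0.61521493  1.25840523 -0.66524574]
[276.45058165 192.49096041]
```

View pics/w9.png

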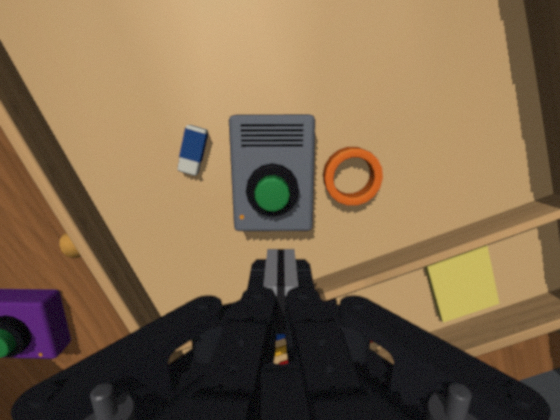

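The grey dock is at (273,173) with its green button top at (272,194), the eraser at (193,150) and the tape roll at (354,178). The purple look-alike is outside the drawer at (25,325).

Run:
```python
from h import *
np.set_printoptions(precision=1,suppress=True)
s=r.sense();p=(s['eef_pos'],s['tcp_rot']);M=R.from_euler('xyz',p[1]).as_matrix()
im=cv2.imread('pics/w9.png').astype(int);g=(im[...,1]>im[...,2]+30)&(im[...,1]>im[...,0]+20);g[:,:200]=0;g[250:]=0
y,x=np.nonzero(g);print('green',x.mean(),y.mean(),x.min(),x.max(),y.min(),y.max())
c=np.array([atz('wrist',q,38,p) for q in [(231,115),(314,115),(313,231),(235,231)]]);d=np.diff(c,axis=0)
print(c.mean(0),np.linalg.norm(d,axis=1),np.degrees(np.arctan2(d[:,1],d[:,0])))
o=c.mean(0);yaw=p[1][2];b=o-10*np.array([-np.sin(yaw),np.cos(yaw),0]);print('btn from dock',b)
a=atz('wrist',(x.mean(),y.mean()),56,p);print('btn',a)
print(tri([ray('wrist',(x.mean(),y.mean()),p),ray('scene',(225.75,313)),ray('side',(349.25,299.5))]))
for t in (a,b): print(M.T@(np.array([t[0],t[1],67])-p[0]))
```

```text
green 271.6676528599605 193.05226824457594 254 289 175 211
[ 528.1 -227.1   38. ] [65.6 98.3 68.6] [ -21.6 -110.4  158.3]
btn from dock [ 524.4 -236.4   38. ]
btn [ 523.5 -235.9   56. ]
(array([ 525.5, -236.2,   55.9]), [np.float64(1.9821766512249015), np.float64(1.24309734853433), np.float64(1.1325631542547205)])
[-8.7 97.1 10.6]
[-7.7 97.1 10.5]
```

```bash
python3 -m crank '[[0,0,0,-0.5,0,0.5,-1],[0,0,0,0,0,0,-1],[0,0,0,0,2,0,-1],[0,0,0,0,2,0,-1],[0,0,0,0,1.5,0,-1],[0,0,0,0,1,0,-1],[0,0,0,0,0.4,0,-1],[0,0,0,0,0,0,-1],[0,0,0,0,0,0,-1],[0,0,0,0,0,0,-1]]'
python3 - <<'E'
from h import *
s=r.sense();print(s['eef_pos'],s['tcp_rot'],s['contact_force'])
p=(s['eef_pos'],s['tcp_rot']);M=R.from_euler('xyz',p[1]).as_matrix()
print(M.T@(np.array([524.3,-236.2,67])-p[0]))
E
```

```text
clock: 13.55
eef_pos: [525.8, -229.8, 93.9]
tcp_rot: [-1.562, -0.003, -0.365]
contact_force: [-0.2, -0.2, -0.1]
opening: 0.001
[ 525.8147678  -229.83838385   93.86448252] [-1.56221799 -0.00323029 -0.36463719] [-0.22203845 -0.23477997 -0.05197823]
[ 0.7666573  26.81049332 -6.7137759 ]
```

```bash
python3 -m crank '[[0,0,0,0.1,0,-0.4,-1],[0,0,0,0,0,-0.2,-1],[0,0,0,0,0,0,-1],[0,0,0,0,0.4,0,-1],[0,0,0,0,0.4,0,-1],[0,0,0,0,0.3,0,-1],[0,0,0,0,0,0,-1],[0,0,0,0,0,0,-1],[0,0,0,0,0,0,-1],[0,0,0,0,0,0,-1]]'
python3 - <<'E'
from h import *
s=r.sense();print(s['eef_pos'],s['tcp_rot'],s['contact_force'])
p=(s['eef_pos'],s['tcp_rot']);M=R.from_euler('xyz',p[1]).as_matrix()
print(M.T@(np.array([524.3,-236.2,67])-p[0]))
a=cams.grab_frame('wrist');c=cams.grab_frame('side')
z=lambda i,x,y,w,h,k:cv2.resize(i[y:y+h,x:x+w],(w*k,h*k),interpolation=cv2.INTER_CUBIC)
cv2.imwrite('pics/a10.png',np.hstack([z(a,215,170,130,130,3)[:390],z(c,305,245,80,78,5)]))
E
```

```text
clock: 14.38
eef_pos: [525.9, -237.6, 84.2]
tcp_rot: [-1.563, -0.007, -0.366]
contact_force: [0.4, 0.3, -0.5]
opening: 0.003
[ 525.94679837 -237.59703382   84.19468032] [-1.56252098 -0.00747065 -0.3656785 ] [ 0.39933392  0.33079246 -0.46084019]
[-2.1658673  17.18431459  0.57361183]
```

View pics/a10.png

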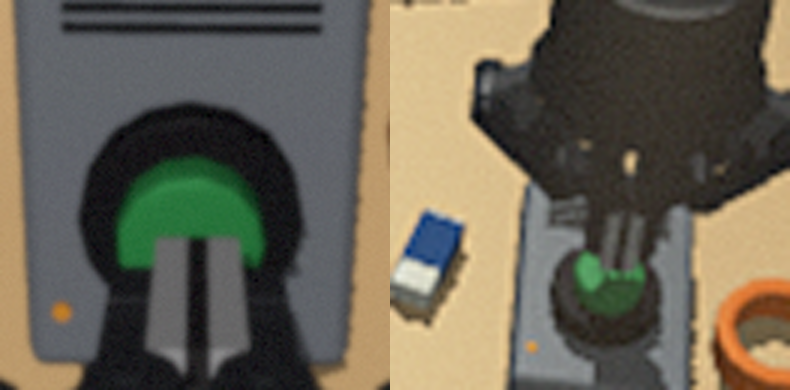

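The tips are over the green button, about 2 mm to the right. I'll correct that and lower to just above it, then press with slow rows.

```bash
python3 -m crank '[[0,0,0,-0.2,0,0,-1],[0,0,0,0,0,0,-1],[0,0,0,0,0.3,0,-1],[0,0,0,0,0.3,0,-1],[0,0,0,0,0.3,0,-1],[0,0,0,0,0.2,0,-1],[0,0,0,0,0.1,0,-1],[0,0,0,0,0,0,-1],[0,0,0,0,0,0,-1],[0,0,0,0,0,0,-1]]'
python3 - <<'E'
from h import *
s=r.sense();print(s['eef_pos'],s['tcp_rot'],s['contact_force'])
p=(s['eef_pos'],s['tcp_rot']);M=R.from_euler('xyz',p[1]).as_matrix()
print(M.T@(np.array([524.3,-236.2,67])-p[0]))
E
```

```text
clock: 15.32
eef_pos: [524.2, -236.7, 71.1]
tcp_rot: [-1.563, -0.008, -0.365]
contact_force: [-0.7, -0.0, 0.8]
opening: -0.004
[ 524.21482231 -236.72434725   71.06666508] [-1.56254666 -0.0078789  -0.3654822 ] [-0.7190833  -0.01580854  0.76689052]
[-0.13988686  4.06984186  0.4865995 ]
```

```bash
python3 -m crank '[[0,0,0,0,0.15,0,-1],[0,0,0,0,0.15,0,-1],[0,0,0,0,0.15,0,-1],[0,0,0,0,0.15,0,-1],[0,0,0,0,0.15,0,-1],[0,0,0,0,0.15,0,-1],[0,0,0,0,0.15,0,-1],[0,0,0,0,0.15,0,-1],[0,0,0,0,0.15,0,-1],[0,0,0,0,0.15,0,-1]]'
```

```text
clock: 16.15
eef_pos: [524.4, -236.8, 64.8]
tcp_rot: [-1.563, -0.008, -0.365]
contact_force: [-7.1, 2.1, 22.6]
opening: -0.002
```

Force is 22 N at tip z 53.8. I need to tell whether that is the button's stop or the housing rim.

Run:
```python
from h import *
a=cams.grab_frame('scene');c=cams.grab_frame('side');w=cams.grab_frame('wrist')
s=r.sense();print(s['clock'],s['eef_pos'],s['contact_force'],s['wrist_torque'])
z=lambda i,x,y,w,h,k:cv2.resize(i[y:y+h,x:x+w],(w*k,h*k),interpolation=cv2.INTER_CUBIC)
cv2.imwrite('pics/a11.png',np.hstack([z(a,185,270,90,90,4),z(c,310,255,80,90,4)]));cv2.imwrite('pics/w11.png',z(w,215,170,130,130,4))
```

```text
16.3 [ 524.45914394 -236.84556926   64.79167611] [-5.76379374  2.41468477 22.25561375] [ 0.50854176  1.20947884 -0.04522468]
```

View pics/a11.png

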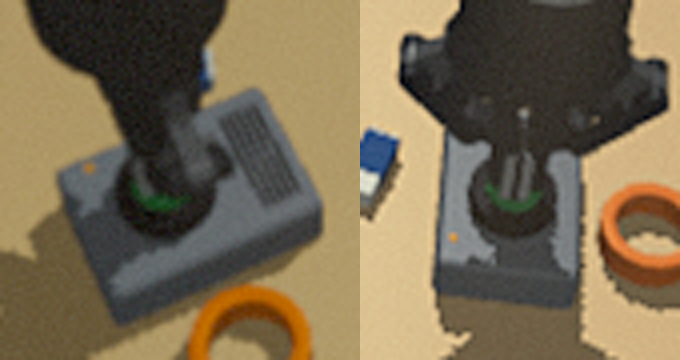

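View pics/w11.png

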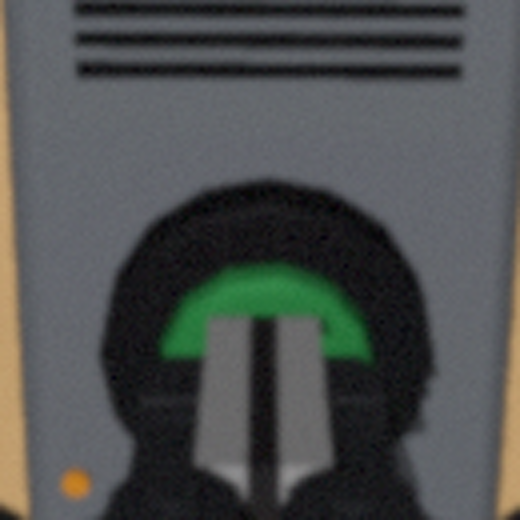

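Run:
```python
from h import *
from scipy.optimize import least_squares
s=r.sense();p=(s['eef_pos'],s['tcp_rot']);M=R.from_euler('xyz',p[1]).as_matrix()
for q in [(0,11,11),(0,11,0),(-7.5,11,11),(7.5,11,11)]: print(q,(proj('wrist',p[0]+M@np.array(q),p)-[215,170])*4)
# arc pts in crop px
pts=np.array([(160,357),(175,325),(200,293),(232,272),(265,264),(298,270),(335,293),(358,322),(373,357)])/4+[215,170]
for z in (50,52,54,56):
    W=np.array([atz('wrist',q,z,p)[:2] for q in pts])
    f=least_squares(lambda v:np.hypot(*(W-v[:2]).T)-v[2],[524,-236,14]);
    c=np.array([*f.x[:2],z]);print(z,f.x.round(2),abs(f.fun).max().round(2),'tool',(M.T@(c-p[0])).round(1))
```

```text
(0, 11, 11) [275.79283361 294.89548584]
(0, 11, 0) [275.45364384 375.00342849]
(-7.5, 11, 11) [214.9424078  294.83935683]
(7.5, 11, 11) [336.64329267 294.93187749]
50 [ 523.47 -236.78   13.41] 0.47 tool [-1.1 14.8 -0.4]
52 [ 523.81 -235.82   13.23] 0.47 tool [-1.1 12.8  0.6]
54 [ 524.15 -234.86   13.04] 0.46 tool [-1.1 10.8  1.7]
56 [ 524.49 -233.9    12.86] 0.45 tool [-1.1  8.8  2.7]
```

Green shows around the tips on the wrist side and also on the opposite side (side and scene views), so the tips sit inside the button face. At 22 N, well over the 5 N needed, the button is bottomed. Holding.

```bash
python3 -m crank '[[0,0,0,0,0.12,0,-1],[0,0,0,0,0.12,0,-1],[0,0,0,0,0.12,0,-1],[0,0,0,0,0.12,0,-1],[0,0,0,0,0.12,0,-1],[0,0,0,0,0.12,0,-1],[0,0,0,0,0.12,0,-1],[0,0,0,0,0.12,0,-1],[0,0,0,0,0.12,0,-1],[0,0,0,0,0.12,0,-1]]'
```

```text
clock: 17.13
eef_pos: [524.4, -236.8, 64.8]
tcp_rot: [-1.563, -0.009, -0.365]
contact_force: [-4.9, 2.5, 19.0]
opening: 0.004
```

```bash
python3 -m crank '[[0,0,0,0,0.12,0,-1],[0,0,0,0,0.12,0,-1],[0,0,0,0,0.12,0,-1],[0,0,0,0,0.12,0,-1],[0,0,0,0,0.12,0,-1],[0,0,0,0,0.12,0,-1],[0,0,0,0,0.12,0,-1],[0,0,0,0,0.12,0,-1],[0,0,0,0,0.12,0,-1],[0,0,0,0,0.12,0,-1]]'
```

```text
clock: 17.97
eef_pos: [524.4, -236.8, 64.8]
tcp_rot: [-1.563, -0.01, -0.365]
contact_force: [-5.3, 2.8, 18.6]
opening: -0.001
```

```bash
python3 -m crank '[[0,0,0,0,0.12,0,-1],[0,0,0,0,0.12,0,-1],[0,0,0,0,0.12,0,-1],[0,0,0,0,0.12,0,-1],[0,0,0,0,0.12,0,-1],[0,0,0,0,0.12,0,-1],[0,0,0,0,0.12,0,-1],[0,0,0,0,0.12,0,-1],[0,0,0,0,0.12,0,-1],[0,0,0,0,0.12,0,-1]]'
```

```text
clock: 18.8
eef_pos: [524.4, -236.8, 64.8]
tcp_rot: [-1.563, -0.011, -0.364]
contact_force: [-6.5, 2.4, 18.5]
opening: 0.001
```

Held for over 2.5 s. I'll come up slowly first, as the spring force on the way shows that the button itself was travelling.

```bash
python3 -m crank '[[0,0,0,0,-0.1,0,-1],[0,0,0,0,-0.1,0,-1],[0,0,0,0,0,0,-1],[0,0,0,0,0,0,-1],[0,0,0,0,0,0,-1],[0,0,0,0,0,0,-1],[0,0,0,0,0,0,-1],[0,0,0,0,0,0,-1],[0,0,0,0,0,0,-1],[0,0,0,0,0,0,-1]]'
```

```text
clock: 19.63
eef_pos: [524.3, -236.8, 67.2]
tcp_rot: [-1.563, -0.011, -0.364]
contact_force: [-1.0, 0.7, 3.5]
opening: -0.002
```

```bash
python3 -m crank '[[0,0,0,0,-0.5,0,-1],[0,0,0,0,-1,0,-1],[0,0,0,0,-2,0,-1],[0,0,0,0,-2.5,0,-1],[0,0,0,0,-2.5,0,-1],[0,0,0,0,-1.5,0,-1],[0,0,0,0,0,-3,-1],[0,0,0,0,0,-2,-1],[0,0,0,0,0,0,-1],[0,0,0,0,0,0,-1]]'
python3 - <<'E'
from h import *
a=cams.grab_frame('scene');c=cams.grab_frame('side');w=cams.grab_frame('wrist')
s=r.sense();print(s['clock'],s['eef_pos'],s['contact_force'])
for n,i in (('scene',a),('side',c),('w',w)): cv2.imwrite(f'pics/{n}12.png',i)
z=lambda i,x,y,w,h,k:cv2.resize(i[y:y+h,x:x+w],(w*k,h*k),interpolation=cv2.INTER_CUBIC)
cv2.imwrite('pics/c12.png',np.hstack([z(a,190,285,85,75,4),z(c,310,265,85,75,4)]))
E
```

```text
clock: 20.47
eef_pos: [505.5, -284.9, 177.3]
tcp_rot: [-1.564, -0.014, -0.363]
contact_force: [-0.9, 0.3, 0.4]
opening: -0.005
20.6167 [ 505.58346455 -283.8773406   176.50376763] [ 0.81503179 -0.26757665 -0.11781935]
```

View pics/c12.png

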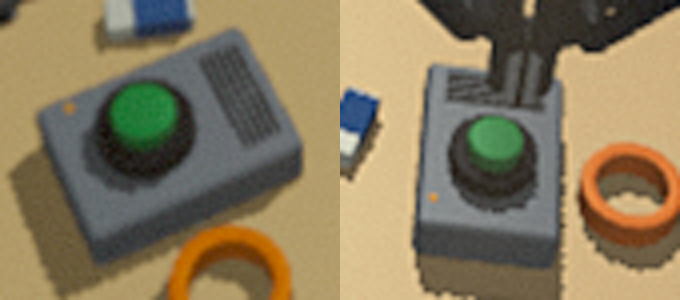

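View pics/w12.png

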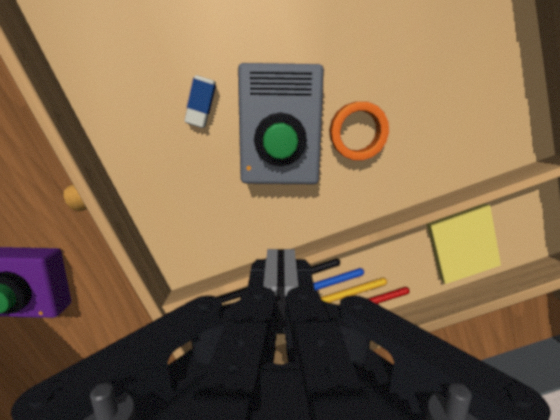

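View pics/side12.png

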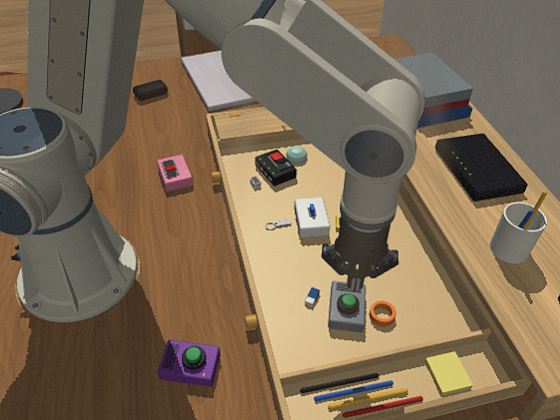

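View pics/scene12.png

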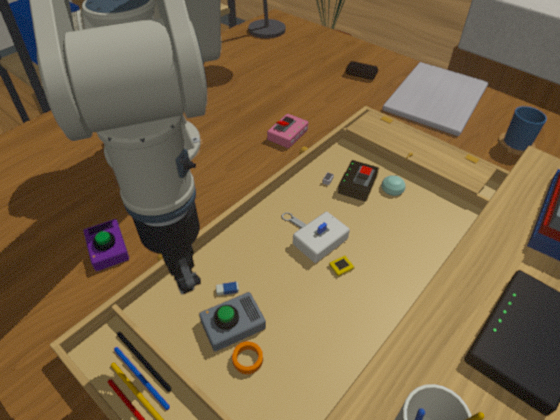

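The button is up again, and the spring read 3.5 N when 2.4 mm above the stop. That fits 5 N at full travel, so it was fully down. I'll check for shifts numerically and then hand in.

Run:
```python
import cv2
for n,L in (('side',dict(hub=(250,145,50,45),reader=(292,195,40,45),dock=(325,275,45,60),tape=(365,295,35,35),eraser=(303,285,20,22),flash=(262,216,32,16),sharp=(248,174,16,18),weight=(284,142,28,25))),('scene',dict(reader=(290,210,62,52),dock=(197,290,72,62),case=(328,254,30,24),eraser=(213,280,28,18),hub=(350,176,28,26)))):
    a=cv2.imread(f'pics/{n}0.png');b=cv2.imread(f'pics/{n}12.png')
    for k,(x,y,w,h) in L.items():
        m=cv2.matchTemplate(b[y-8:y+h+8,x-8:x+w+8],a[y:y+h,x:x+w],cv2.TM_CCOEFF_NORMED);_,v,_,l=cv2.minMaxLoc(m);print(n,k,l[0]-8,l[1]-8,round(v,3))
```

```text
side hub 0 0 0.978
side reader 0 0 0.975
side dock 0 0 0.739
side tape 0 1 0.515
side eraser 0 0 0.999
side flash 0 0 0.997
side sharp 0 0 0.997
side weight 0 0 0.981
scene reader 0 0 0.973
scene dock 0 0 0.894
scene case 0 0 0.996
scene eraser 0 0 0.996
scene hub 0 0 0.985
```

Run:
```python
from rig import r,order
s=r.sense();print(s['clock'],s['contact_force']);print(order.sign_off())
```

```text
20.6167 [ 0.81503179 -0.26757665 -0.11781935]
the job is handed in; nothing more can be done
None
```

I did all three presses in the order asked, with the shut fingertips only, and handed the job in at 20.6 s.

- **Hub:** I pressed the red end down to a hard stop at 47 mm, the given "on" height. The pictures afterwards show red level and grey raised.
- **Stick:** I pushed it to a hard stop with its top at about 60 mm, which is fully home. The last push peaked at 31 N on the wrist, and the pictures show the stick lower.
- **Button:** I held it against its stop at about 19 N for at least 2.6 s, then released it. On the way up the spring read 3.5 N at 2.4 mm above the stop, which fits 5 N at full travel. The pictures show it up again.

**Last checks:** Comparing first and last pictures, I found no shift in the hub, reader, dock, eraser, flash drive, sharpener, paperweight or card case. The tape roll was a weak match (0.52, 1 px off), as was the dock in the side view (0.74). I put both down to the arm's shadow in the first picture. The arm ended clear of everything, with the fingertips about 165 mm up.

**One disagreement:** My camera estimate of the button's height (about 56 mm) did not fit the stop, which implies about 60 mm. I relied on the force and on green showing around the tips rather than that estimate.

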